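# Tap jammed ferrite cores out of a component tube

### The arm

A 7-joint arm with a two-finger parallel gripper is mounted at the origin on a cart in front of the work surface, level with it; the furniture and walls round the work are solid. World frame = base frame: x ahead of the robot, y to its left, z up, the work surface at z = 0. Lengths are in m, angles in rad, forces in N, time in s.
With the tool pointing down it reaches from about 0.4 to 0.85 m from the base axis. Payload 10.4 kg.
Tool frame: the origin (TCP) lies on the centre line of the jaws, within the pads' length; the fingertips stand 14 mm ahead of it and the grasp point (between the pads) lies 5 mm behind it (manip.tip_reach is the distance from the TCP to the fingertips, in m); z points along the fingers, y is the line along which they close (so a half turn about z gives the same grasp; the last joint's range is limited). The gripper opens to 85 mm and grips with 20 to 120 N. Pads are 22 mm wide; open, the fingers measure 114 mm over their backs; the gripper's body (76 mm by 85 mm) begins 54 mm behind the grasp point. The pads swing forward as they close: fully open they stand 13 mm farther back than shut.
Start: joints at [-1.149, 0.332, -0.065, 1.46, 0.022, 1.35, -0.088], TCP at [0.269, 0.564, 0.245] pointing down, gripper open.
Joint ranges: [-2.6, 2.6], [-0.5, 2.12], [-1.47, 1.34], [0.16, 2.42], [-1.27, 4.41], [0.06, 2.06], [-2.6, 2.6]. Speed limits (rad/s): [2.22, 2.22, 2.79, 2.79, 3.14, 3.14, 3.14].

### API

Orientations are given as a unit quaternion [x, y, z, w].
In Python, from workcell import manip gives the robot as it stands.
- The arm moves only by the shell command python3 -m pendant 'ROWS' [FORCE]. ROWS is JSON, a list of rows, each a list of 7 numbers: the shift along the tool's x, y, z in units of 50 mm (1.0 is 50 mm), then the turn, a rotation vector about the tool's x, y, z in units of 8 degrees (1.0 is 8 degrees), then the opening, from -1 (shut) to 1 (fully open), so that 0 is half open. In form: [[dx, dy, dz, ax, ay, az, jaw], ...]. A call has exactly 10 rows; each row is the pose to reach, as a shift and turn from the pose commanded when the call began, along the tool's axes at that moment; what a row does not reach only later rows make up. A row lasts 1/8 s, in which the tool goes at most 62.5 mm and 10.7 degrees, less where a joint would pass 70% of its speed; a pose out of reach is approached as far as the arm can. A call with a gripper value outside its range is refused whole. The fingers move at their own pace and stop on an object; FORCE is the grip in N (left out, the last holds). Time passes only in rows, so rows that repeat a pose let the fingers close, or fill a call up. It gives the time, the measured TCP pose, the force, the opening and the grip force at its end, in the units of the state.
- manip.get_obs(): the state, without advancing time (a new reading comes with each control period).
- manip.camera(name): name is "scene" or "top" or "wrist"; returns (picture, depth): 400x640x3 uint8, red, green, blue; 400x640 float32, m along the optical axis (not along the pixel's ray), 0 where there is no reading.
- manip.get_calibration(name): a dict with "fx", "fy", "cx", "cy" (pixels), "xyz" and "orientation" of the camera in the world. Camera axes: x right, y up, looking along -z (the intrinsics and any distortion apply to the point x, -y, -z); pixel columns grow to the right and rows downward; lengths in m; the calibration is good to about 2 mm. A picture is of the moment at which its call begins: read the wrist's pose just before it. get_calibration takes no time and is no camera call; for the wrist camera it gives the pose at the moment of the call.
- manip.hand_in(): hands the job in; it is judged then, once.
Trained networks look in the newest picture that a camera, given by its name, has taken for a name from the list of things; names that differ only in an ending like _2 or _b are one class to them, and where a whole thing is asked for, a point or a joint stands for the part that bears it (a point fixed in the world has none). Each returns a list of dicts, best first, with "p" (0 to 1); they miss things now and then, are a little off and sometimes report something else, mostly with a low value. They report only what shows in the picture. A call takes as long as a camera call.
- manip.find_in(thing, camera): "box" ([left, top, right, bottom] in pixels, round what is visible of it).
- manip.trace(thing, camera): "pixels" (400x640 bool, what is visible of it) and "box" ([left, top, right, bottom] in pixels, round what is visible of it).
- manip.tip_of(thing, camera): "pixel" ([column, row] in pixels: a listed point, or the origin of a listed thing).
The state is a dict: "clock": time; "joint_pos": joint angles; "joint_velocities": joint speeds; "tau": joint torques, N m; "position": TCP position; "ee_rot": TCP orientation; "ft_force": force on the tool from outside, world axes, zero at the start; "torque": the same for the moment, N m; "grip_width": opening from 0.0 (shut) to 1.0 (fully open); "grasp_force": force on a finger pad.
Only numpy, scipy, OpenCV 4.12 (cv2) and the standard library are available. Lean on these libraries where they do the work, as an engineer would, in place of code of your own. Each camera call takes 0.05 s, during which the arm holds its last target. There are 200 camera calls.

### The job

A thick ferrite core has stuck in the rubber-lined neck of the clear tube that lies loose on the bench, and holds back the two thin cores behind it. Pick the tube up without letting it roll away, tip it mouth-down over the small open bin and rap its rim on the bin's edge until all three cores have dropped into the bin. Then lay the empty tube in the free berth of the aluminium tube rest, and leave the tube already lying there and the small things on the bench where they are.

Things in the scene. Friction and masses are not known exactly. Their poses are not given: they have to be found in the camera images.
- tube_mid (a point): Centre of the loose clear tube, on its axis half-way along, 15 mm above the bench at first. Tube 120 mm long, body diameter 30 mm, with a 14 mm threaded neck of diameter 26 mm at the mouth; 0.12 kg; a foam plug fills its bottom end; it rolls if pushed from one side. +x runs along the axis from the open mouth (x = -60 mm, towards the robot at first) to the closed bottom (x = +60 mm).
- tube_neck: The tube's neck and rim, part of the tube. Origin at the centre of the open mouth, +x along the axis into the tube. Rim 26 mm across outside, bore 22 mm. Rap it smartly on the bin's edge with the mouth tipped 40 to 45 degrees below level: the rim should meet the edge, moving along the tube's axis, at about 0.2 to 0.4 m/s and be backed off about 50 mm after each tap, so that freed cores can drop.
- collar (a point): Rubber lips inside the neck, on the axis 22 mm in from the mouth, x as the tube's. They hold the thick core with more than its weight and the others', so tipping alone does not free it. Each tap lets it slip 0.5 to 5 mm towards the mouth; it drops out after 2.5 to 5 mm of slip, when its rear end has passed the lips. The thin cores slide out freely behind it.
- core_fat: The jammed thick ferrite core, a dark grey round slug 18 mm in diameter, 22 mm long, 25 g. Origin at its centre, x along its axis. It starts in the tube's neck with its front end 3 to 4.5 mm inside the mouth.
- core_a: Thin ferrite core, dark grey, 10 mm in diameter, 22 mm long, 10 g, loose in the tube behind the thick one. Origin at its centre, x along its axis.
- core_b: The second thin ferrite core, just like core_a and behind it in the tube.
- bin: Small open plastic bin, fixed to the bench. Origin at the centre of its underside, x along its length, 110 mm; width in y 76 mm; walls 2 to 3 mm thick. The end wall at -x (facing the robot) is low: its top edge is at x = -54 mm, 27 mm above the bench. The side walls (centred at y = -36.5 and +36.5 mm) and the far end wall are 45 mm high. Floor 2 mm thick.
- berth (a point): Free berth of the fixed aluminium tube rest: where the centre of a tube lying in it comes to be, 43 mm above the bench. x along the berth, level; mouth either way. Two upright plates, 6 mm thick, at x = -40 and +40 mm have 90 degree V notches (28 mm wide, 14 mm deep, tops 36 mm above the bench); between the plates it is open for fingers down to a 5 mm base plate.
- tube_done: An identical tube, already empty, lying in the other berth of the rest, parallel to the free berth and 80 mm to its -y side. Origin at its centre on its axis, x from mouth to bottom. Leave it there.
- cap: Black ribbed screw cap, 34 mm in diameter, 14 mm high, lying on the bench. Origin at the centre of its underside. Leave it.
- loupe: Black eye loupe, 38 mm in diameter, 28 mm high, standing on the bench. Origin at the centre of its underside. Leave it.
- tweezers: Steel tweezers, 120 mm long, 10 mm wide and high, lying on the bench. Origin at the middle of the underside. Leave them.

How it is judged:
By the outcome, as a careful person would: the job done as asked, in the order asked, and still so for the second after the job is handed in, with the robot touching nothing.
It also fails if it takes over 54 s, if anything falls off the work surface, if the arm or the gripper's body presses on something with over 40 N, if the wrist force passes 120 N, or if a joint passes its speed limit or range.

## Working session

There is one attempt and no reset: what is moved stays moved. The work goes in short steps, Python scripts to look and compute and a shell command to move; the robot and the scene stay as the last step left them, time stands still between calls to the robot, and variables do not carry over. Pictures are saved under pics/ and viewed, at most 12 in all, crops included, and the job is handed in when it is done.

```bash
ls; mkdir -p pics
cat > h.py <<'E'
import numpy as np, cv2
from workcell import manip
from scipy.spatial.transform import Rotation as R
def world(cam,uv,depth=None,z=None,cal=None):
    c=cal or manip.get_calibration(cam)
    u,v=uv
    d=np.array([(u-c['cx'])/c['fx'],-(v-c['cy'])/c['fy'],-1.0])
    Rm=R.from_quat(c['orientation']).as_matrix(); o=np.array(c['xyz'])
    w=Rm@d
    t=depth if depth is not None else (z-o[2])/w[2]
    return o+t*w
def save(img,n): cv2.imwrite('pics/'+n,cv2.cvtColor(img,cv2.COLOR_RGB2BGR))
E
python3 - <<'E'
from h import *
np.set_printoptions(precision=3,suppress=True)
o=manip.get_obs(); print(o['clock'],o['position'],o['ee_rot'])
for cam in ['top','scene']:
    p,d=manip.camera(cam); save(p,cam+'0.png'); np.save(cam+'_d.npy',d)
    c=manip.get_calibration(cam); print(cam,c)
    for t,z in [('tube_mid',.015),('tube_neck',.015),('collar',.015),('bin',0),('berth',.043),('tube_done',.043),('cap',0),('loupe',0),('tweezers',0)]:
        r=manip.tip_of(t,cam)
        for q in r[:2]: print(t,round(q['p'],2),np.round(q['pixel'],1),world(cam,q['pixel'],z=z))
E
```

```text
pics
0.0 [0.269 0.564 0.245] [ 0.221  0.975 -0.001 -0.   ]
top {'fx': 439.68974565870514, 'fy': 439.68974565870514, 'cx': 319.8469507655511, 'cy': 202.04790541361893, 'xyz': array([ 0.379, -0.026,  1.082]), 'orientation': array([ 0.048, -0.056, -0.703,  0.708])}
tube_mid 0.98 [302.9 242.6] [0.438 0.003 0.015]
collar 0.81 [295.  255.7] [0.406 0.022 0.015]
bin 0.76 [342.8 164.2] [ 0.637 -0.095  0.   ]
bin 0.44 [251.3 155. ] [0.659 0.136 0.   ]
berth 0.82 [250.7 159.1] [0.637 0.131 0.043]
tube_done 0.73 [288.2 150. ] [0.661 0.041 0.043]
tube_done 0.21 [345.  160.8] [ 0.635 -0.097  0.043]
cap 0.51 [421.  254.8] [ 0.411 -0.286  0.   ]
loupe 0.54 [440.4 235.1] [ 0.46  -0.336  0.   ]
tweezers 0.58 [201.2 249.7] [0.42  0.252 0.   ]
scene {'fx': 473.9529546184871, 'fy': 473.9529546184871, 'cx': 320.21443806112904, 'cy': 206.6419780329041, 'xyz': array([-0.13 , -0.514,  0.769]), 'orientation': array([ 0.369, -0.183, -0.429,  0.804])}
tube_mid 0.68 [366.2 204.8] [ 0.633 -0.105  0.015]
tube_mid 0.58 [283.  235.3] [ 0.441 -0.001  0.015]
collar 0.66 [268.5 238.4] [0.415 0.02  0.015]
bin 0.91 [368.8 206. ] [ 0.648 -0.105 -0.   ]
bin 0.48 [288.  233.8] [0.463 0.003 0.   ]
berth 0.7 [292.2 163.1] [0.643 0.123 0.043]
tube_done 0.76 [321.5 173.1] [0.649 0.035 0.043]
tube_done 0.45 [418.6 299.5] [ 0.424 -0.34   0.043]
cap 0.61 [392.7 303.6] [ 0.419 -0.292  0.   ]
loupe 0.77 [419.9 300.6] [ 0.456 -0.333  0.   ]
tweezers 0.51 [193.7 204.5] [0.417 0.263 0.   ]
```

Run:
```python
from h import *
a=cv2.imread('pics/top0.png'); c=a[90:310,170:470]; cv2.imwrite('pics/top0c.png',cv2.resize(c,(798,585),interpolation=cv2.INTER_CUBIC))
a=cv2.imread('pics/scene0.png'); c=a[120:330,150:450]; cv2.imwrite('pics/scene0c.png',cv2.resize(c,(798,559),interpolation=cv2.INTER_CUBIC))
```

```text
(no output)
```

View pics/top0c.png

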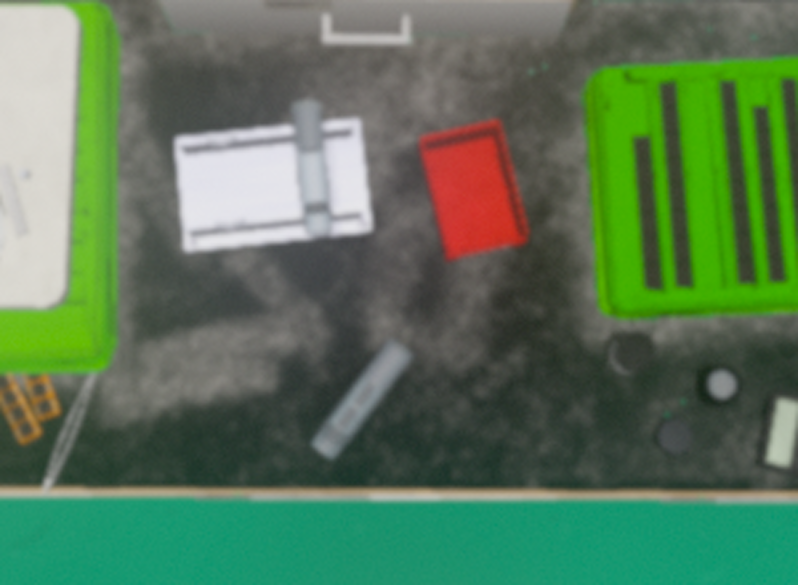

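View pics/scene0c.png

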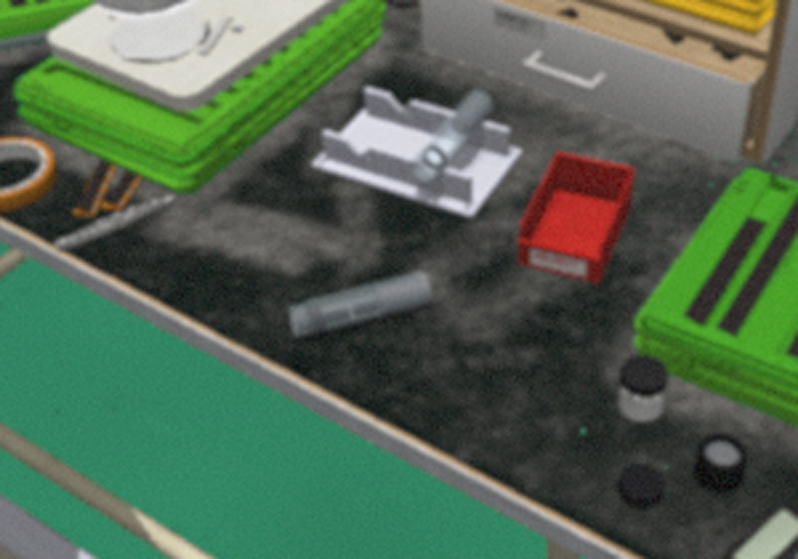

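The top crop shows the loose tube running from mouth (325,448) to bottom (400,350), with the red bin at (475,190). The white rest has the done tube at (312,165), so its free berth is on the left. The scene crop agrees. Next I measure the tube axis, bin frame and rest axes from traces and depth.

Run:
```python
from h import *
np.set_printoptions(precision=4,suppress=True)
def cloud(cam,d,m):
    vs,us=np.nonzero(m&(d>0)); c=manip.get_calibration(cam)
    return np.array([world(cam,(u,v),depth=d[v,u],cal=c) for u,v in zip(us,vs)])
for cam in ['top','scene']:
    p,d=manip.camera(cam)
    for t in ['tube_mid','bin','tube_done']:
        r=manip.trace(t,cam)
        if not r: print(cam,t,'none'); continue
        for q in r[:2]:
            m=q['pixels']; P=cloud(cam,d,m)
            print(cam,t,round(q['p'],2),q['box'],len(P),P.mean(0) if len(P) else '')
            if t!='bin':
                vs,us=np.nonzero(m); z=.015 if t=='tube_mid' else .043
                c=manip.get_calibration(cam)
                W=np.array([world(cam,(u,v),z=z,cal=c)[:2] for u,v in zip(us,vs)]).astype(np.float32)
                print('  rect',cv2.minAreaRect(W*1000), cv2.boxPoints(cv2.minAreaRect(W*1000)).round(1).tolist(),'z pct',np.percentile(P[:,2],[5,50,95]))
            else:
                H=P[(P[:,2]>.034)]; F=P[P[:,2]<.012]
                for n,Q in (('rim',H),('floor',F)):
                    if len(Q)>8: print('  ',n,len(Q),Q[:,2].mean(),cv2.minAreaRect((Q[:,:2]*1000).astype(np.float32)))
                vs,us=np.nonzero(m)
                print('  pix hull', cv2.approxPolyDP(cv2.convexHull(np.c_[us,vs].astype(np.int32)),3,True)[:,0].tolist())
    # rest plates: points z .03-.04 in region
    vs,us=np.mgrid[0:400,0:640]; P=cloud(cam,d,d>0)
    s=(P[:,0]>.55)&(P[:,0]<.74)&(P[:,1]>-.02)&(P[:,1]<.2)
    Q=P[s&(P[:,2]>.022)&(P[:,2]<.042)]; 
    if cam=='top': np.save('Q.npy',Q)
    B=P[s&(P[:,2]>.003)&(P[:,2]<.012)]
    print('plates',len(Q),'base',len(B),cv2.minAreaRect((B[:,:2]*1000).astype(np.float32)))
    for nm,S in (('near',Q[Q[:,0]<.64]),('far',Q[Q[:,0]>.64])):
        if len(S)>5: print(nm,len(S),S.mean(0),np.polyfit(S[:,1],S[:,0],1), S[:,1].min(),S[:,1].max())
    b=P[(abs(P[:,0]-.5)<.05)&(abs(P[:,1]-.1)<.03)]; print('bench z',np.median(b[:,2]))
    b=P[(P[:,0]>.7)&(abs(P[:,1]+.1)<.2)&(P[:,2]>.06)]; print('back',b[:,0].min() if len(b) else '')
```

```text
top tube_mid 0.93 [284.9, 220.8, 325.4, 261.2] 542 [ 0.4446 -0.0038  0.0271]
  rect ((444.3509521484375, -3.3966598510742188), (28.73046875, 118.76737976074219), 53.72949981689453) [[388.0, 20.200000762939453], [483.70001220703125, -50.099998474121094], [500.70001220703125, -26.899999618530273], [405.0, 43.29999923706055]] z pct [0.0208 0.0275 0.0321]
top bin 0.78 [325.8, 135.0, 365.6, 190.1] 1471 [ 0.6411 -0.1042  0.0105]
   rim 173 0.043202406970161 ((637.777587890625, -102.11935424804688), (106.87760162353516, 74.94153594970703), 13.791781425476074)
   floor 1077 0.0025253199937061623 ((635.9979858398438, -106.61474609375), (108.8296127319336, 82.49275207519531), 13.54785442352295)
  pix hull [[366, 179], [339, 187], [328, 143], [356, 136]]
top tube_done 0.68 [279.9, 127.0, 297.1, 177.2] 586 [0.652  0.0439 0.0546]
  rect ((654.254150390625, 44.70486068725586), (126.02787780761719, 29.840091705322266), 6.6138505935668945) [[589.9000244140625, 52.29999923706055], [593.4000244140625, 22.600000381469727], [718.5999755859375, 37.099998474121094], [715.0999755859375, 66.80000305175781]]
[... 1552 characters left out ...]
 [307.2, 157.2, 334.3, 192.2] 475 [0.6502 0.0394 0.0499]
  rect ((659.6310424804688, 44.975860595703125), (148.59259033203125, 38.31920623779297), 5.672644138336182) [[583.7999877929688, 56.70000076293945], [587.5999755859375, 18.600000381469727], [735.5, 33.29999923706055], [731.7000122070312, 71.4000015258789]] z pct [0.0322 0.0543 0.0601]
plates 574 base 1236 ((644.4346923828125, 89.62769317626953), (218.7305908203125, 188.0534210205078), 89.81202697753906)
near 321 [0.6069 0.0739 0.0316] [-0.1051  0.6147] -0.0016746087444881042 0.15813965157352272
far 253 [0.6861 0.0887 0.0315] [-0.1062  0.6955] 0.00495642668227092 0.16754642097230876
bench z 0.0005355532734612201
back 0.7000407734758587
```

Run:
```python
import cv2
a=cv2.imread('pics/top0.png'); c=a[125:195,230:375]; cv2.imwrite('pics/top0d.png',cv2.resize(c,(797,385),interpolation=cv2.INTER_CUBIC))
```

```text
(no output)
```

View pics/top0d.png

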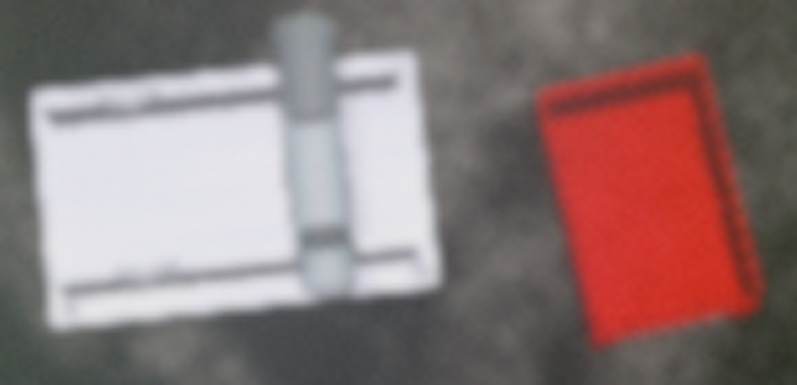

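The three views agree:

| Thing | Position | Yaw |
|---|---|---|
| Loose tube, mid | (0.443, -0.003) | -36.3° |
| Bin centre | (0.638, -0.103) | 13.5° |
| Berth | about (0.643, 0.124) | 6° |

Sizes match the given ones: about 119 mm tube length, 109 × 75 mm bin and 82 mm between plates. I'll move in now.

```bash
cat >> h.py <<'E'
np.set_printoptions(precision=3,suppress=True)
def tool(yaw_x,tilt=0):  # tool x along yaw (mouth side), then tilted mouth-down by tilt (deg)
    a=np.radians(yaw_x); x=np.array([np.cos(a),np.sin(a),0]); z=np.array([0,0,-1.])
    r=R.from_matrix(np.c_[x,np.cross(z,x),z])
    # about tool y: x must swing to -world z (= tool z): rotation about +y moves z->x, x->-z, so negative
    return r*R.from_rotvec([0,-np.radians(tilt),0])
def togo(p,Rt,obs=None):
    o=obs or manip.get_obs(); R0=R.from_quat(o['ee_rot']); 
    print('now',np.array(o['position']),'t',round(o['clock'],2))
    print('shift',R0.inv().apply(np.array(p)-o['position'])/.05,'turn',np.degrees((R0.inv()*Rt).as_rotvec())/8)
E
python3 - <<'E'
from h import *
togo([.452,-.010,.10],tool(143.7)); print(manip.tip_reach)
o=manip.get_obs(); print(R.from_quat(o['ee_rot']).as_matrix())
d=np.load('top_d.npy'); c=manip.get_calibration('top'); 
P=np.array([world('top',(u,v),depth=d[v,u],cal=c) for v in range(0,200,2) for u in range(290,420,2) if d[v,u]>0])
for lo,hi in ((-.2,-.15),(-.15,-.05),(-.05,0),(-.25,-.2)):
    S=P[(P[:,1]>lo)&(P[:,1]<hi)&(P[:,2]>.062)]; print(lo,hi,S[:,0].min() if len(S) else None, S[:,2].max() if len(S) else None)
E
```

```text
now [0.269 0.564 0.245] t 1.4
shift [-8.247 -8.792  2.906] turn [ 0.001 -0.     1.352]
0.014
[[-0.903  0.43   0.   ]
 [ 0.43   0.903  0.   ]
 [ 0.     0.    -1.   ]]
-0.2 -0.15 0.7890117074996208 0.3442955270491984
-0.15 -0.05 0.7886475831835335 0.3430385079280823
-0.05 0 0.7644873324669268 0.33457136494326944
-0.25 -0.2 0.5705654147142045 0.32803176295877146
```

```bash
python3 -m pendant '[[-0.8,-0.9,0.2,0.0,0,0.3,1],[-1.6,-1.75,0.5,0,0,0.6,1],[-2.4,-2.6,0.8,0,0,0.9,1],[-3.3,-3.5,1.1,0,0,1.35,1],[-4.1,-4.4,1.4,0,0,1.35,1],[-4.9,-5.3,1.7,0,0,1.35,1],[-5.8,-6.2,2.0,0,0,1.35,1],[-6.6,-7.0,2.3,0,0,1.35,1],[-7.4,-7.9,2.6,0,0,1.35,1],[-8.25,-8.79,2.9,0,0,1.35,1]]' 60
python3 - <<'E'
from h import *
togo([.452,-.010,.10],tool(143.7))
E
```

```text
clock: 2.65
position: [0.4523, -0.0106, 0.1006]
ee_rot: [0.311, 0.95, 0.0, 0.001]
ft_force: [0.6, 0.9, -0.0]
grip_width: 0.998
grasp_force: 0.0
now [ 0.452 -0.011  0.101] t 2.65
shift [0.012 0.007 0.012] turn [0.009 0.005 0.005]
```

Run:
```python
from h import *
p,d=manip.camera('wrist'); cal=manip.get_calibration('wrist'); save(p,'w1.png')
for t in ['tube_mid','tube_neck','collar']:
    for q in manip.tip_of(t,'wrist')[:1]: print(t,q['p'],q['pixel'],world('wrist',q['pixel'],z=.015,cal=cal))
for q in manip.trace('tube_mid','wrist')[:1]:
    vs,us=np.nonzero(q['pixels']); W=np.array([world('wrist',(u,v),z=.015,cal=cal)[:2] for u,v in zip(us[::5],vs[::5])],np.float32)*1000
    print(q['p'],q['box'],cv2.minAreaRect(W),cv2.boxPoints(cv2.minAreaRect(W)).tolist())
```

```text
tube_mid 0.73 [320.4, 199.2] [ 0.449 -0.014  0.015]
collar 0.57 [324.1, 139.5] [0.417 0.012 0.015]
0.71 [302.7, 107.6, 350.4, 283.6] ((450.3628234863281, -14.396038055419922), (30.66571044921875, 127.54308319091797), 53.16096115112305) [[390.1318664550781, 11.568164825439453], [492.2075500488281, -64.9027099609375], [510.5937805175781, -40.3602409362793], [408.5180969238281, 36.110633850097656]]
```

View pics/w1.png

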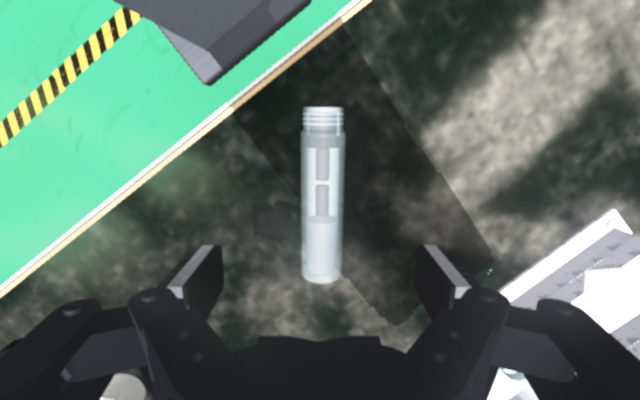

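The wrist picture shows the tube upright at column 322, mouth at row 107 and bottom at row 283, with the fat core in the neck and two thin ones behind. The jaw tips at columns 222 and 425 centre on it. The network's world point is about 5 mm off sideways, so I check it in the tool frame.

Run:
```python
from h import *
o=manip.get_obs(); cal=manip.get_calibration('wrist'); Rt=R.from_quat(o['ee_rot']); p=np.array(o['position'])
print(cal['fx'],cal['cx'],cal['cy'],'cam in tool',Rt.inv().apply(cal['xyz']-p),(Rt.inv()*R.from_quat(cal['orientation'])).as_matrix())
for uv in [(322,107),(322,283),(322,199)]: print(uv,world('wrist',uv,z=.015,cal=cal),Rt.inv().apply(world('wrist',uv,z=.015,cal=cal)-p))
print('rim top', Rt.inv().apply(world('wrist',(322,107),z=.028,cal=cal)-p))
for q in [[.443,-.003,.015],[.4445,-.0034,.015]]: print(Rt.inv().apply(np.array(q)-p))
```

```text
319.261899789286 318.4673251003431 196.66658306697852 cam in tool [ 0.066 -0.    -0.129] [[ 0.001  0.965  0.262]
 [ 1.    -0.001  0.   ]
 [ 0.     0.262 -0.965]]
(322, 107) [0.398 0.033 0.015] [0.068 0.002 0.086]
(322, 283) [ 0.501 -0.042  0.015] [-0.06   0.002  0.086]
(322, 199) [ 0.448 -0.003  0.015] [0.006 0.002 0.086]
rim top [0.068 0.002 0.073]
[ 0.01  -0.001  0.086]
[ 0.009 -0.     0.086]
```

```bash
python3 -m pendant '[[-0.05,0.02,0.5,0,0,0,1],[-0.05,0.02,1.0,0,0,0,1],[-0.05,0.02,1.4,0,0,0,1],[-0.05,0.02,1.65,0,0,0,1],[-0.05,0.02,1.65,0,0,0,0.2],[-0.05,0.02,1.65,0,0,0,-0.3],[-0.05,0.02,1.65,0,0,0,-0.7],[-0.05,0.02,1.65,0,0,0,-1],[-0.05,0.02,1.65,0,0,0,-1],[-0.05,0.02,1.65,0,0,0,-1]]' 60
python3 - <<'E'
from h import *
# tap geometry: edge inner point, tube lengthwise g from mouth to TCP, tilt
edge=np.array([.638,-.103,0])+R.from_euler('z',13.5,degrees=True).apply([-.0525,0,0]); edge[2]=.027
Rt=tool(193.5,42); x=Rt.apply([1,0,0]); z=Rt.apply([0,0,1]); print('x',x,'z',z)
up=-z  # upper side of the rim (towards robot)
mouth=edge-up*.009   # edge lies 9 mm above centre on the rim face
tcp=mouth-x*.0695+up*.003
print('contact tcp',tcp,'rim low',mouth-up*.013,'backed',tcp-x*.05)
togo(tcp-x*.05+[0,0,.03],Rt)
E
```

```text
clock: 4.15
position: [0.4552, -0.0092, 0.019]
ee_rot: [0.311, 0.95, 0.001, 0.001]
ft_force: [-2.2, 0.9, 4.4]
grip_width: 0.317
grasp_force: 58.6
x [-0.723 -0.173 -0.669] z [ 0.651  0.156 -0.743]
contact tcp [ 0.641 -0.102  0.069] rim low [ 0.601 -0.112  0.011] backed [ 0.677 -0.094  0.103]
now [ 0.455 -0.009  0.019] t 4.15
shift [-4.58   1.271 -2.265] turn [-2.27  -4.899 -5.937]
```

```bash
python3 -m pendant '[[0,0,-1,0,0,0,-1],[0,0,-2,0,0,0,-1],[-0.5,0.1,-2.5,-0.4,-0.8,-0.95,-1],[-1.2,0.3,-2.8,-0.8,-1.6,-1.9,-1],[-1.9,0.5,-2.8,-1.1,-2.4,-2.9,-1],[-2.6,0.7,-2.8,-1.5,-3.2,-3.9,-1],[-3.3,0.9,-2.8,-1.9,-4.1,-4.95,-1],[-4,1.1,-2.7,-2.27,-4.9,-5.94,-1],[-4.58,1.27,-2.5,-2.27,-4.9,-5.94,-1],[-4.58,1.27,-2.27,-2.27,-4.9,-5.94,-1]]'
python3 - <<'E'
from h import *
togo([.677,-.094,.103],tool(193.5,42))
p,d=manip.camera('scene'); a=p[140:260,270:430]; save(cv2.resize(a,(800,600),interpolation=cv2.INTER_CUBIC),'s2.png')
p,d=manip.camera('wrist'); save(p,'w2.png')
E
```

```text
clock: 5.4
position: [0.6403, -0.0772, 0.1383]
ee_rot: [-0.07, 0.951, 0.034, 0.3]
ft_force: [0.3, 0.5, -2.3]
grip_width: 0.313
grasp_force: 60.0
now [ 0.64  -0.077  0.138] t 5.4
shift [-0.151 -0.46   0.956] turn [-0.238 -0.851 -0.556]
```

View pics/s2.png

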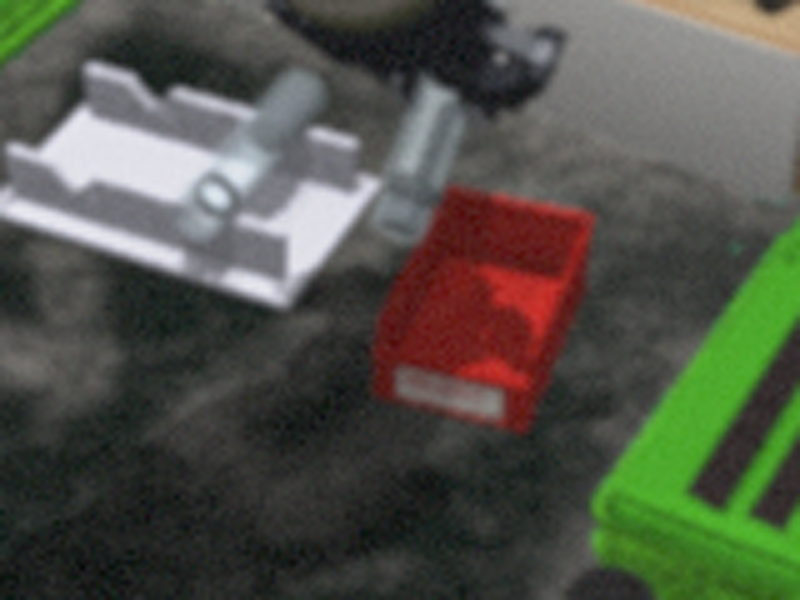

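View pics/w2.png

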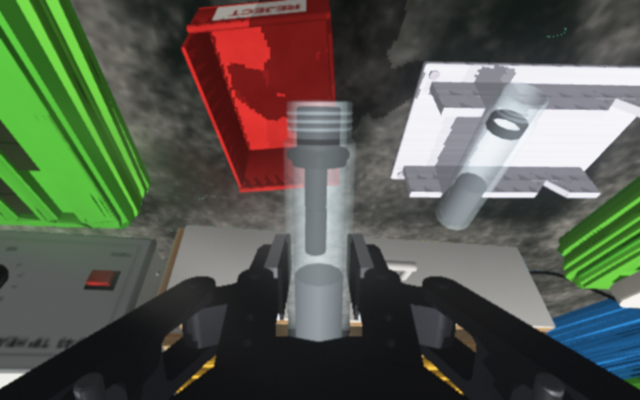

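The scene view shows the tube tipped over the +y side of the bin, with the mouth at (395,230) and the low labelled edge facing the robot. The wrist view has the tube held straight with its mouth at (320,103) and the cores still inside, the turn about 9° short. I finish the alignment sideways first, then lower.

```bash
python3 -m pendant '[[-0.15,-0.2,0,-0.2,-0.6,-0.4,-1],[-0.15,-0.46,0,-0.24,-0.85,-0.56,-1],[-0.15,-0.46,0.1,-0.24,-0.85,-0.56,-1],[-0.15,-0.46,0.3,-0.24,-0.85,-0.56,-1],[-0.15,-0.46,0.5,-0.24,-0.85,-0.56,-1],[-0.15,-0.46,0.7,-0.24,-0.85,-0.56,-1],[-0.15,-0.46,0.9,-0.24,-0.85,-0.56,-1],[-0.15,-0.46,0.96,-0.24,-0.85,-0.56,-1],[-0.15,-0.46,0.96,-0.24,-0.85,-0.56,-1],[-0.15,-0.46,0.96,-0.24,-0.85,-0.56,-1]]'
python3 - <<'E'
from h import *
togo([.677,-.094,.103],tool(193.5,42))
o=manip.get_obs(); p,d=manip.camera('wrist'); cal=manip.get_calibration('wrist'); save(p,'w3.png')
Rt=R.from_quat(o['ee_rot']); T=np.array(o['position'])
c=manip.get_calibration('wrist'); o_=Rt.inv().apply(c['xyz']-T); M=(Rt.inv()*R.from_quat(c['orientation'])).as_matrix()
def ray(uv): return M@np.array([(uv[0]-c['cx'])/c['fx'],-(uv[1]-c['cy'])/c['fy'],-1])
for uv in [(320,101),(320,105)]:
    r=ray(uv); t=(-.009-o_[2])/r[2]; print('rim in tool',uv,o_+t*r)
print('red hsv box'); h=cv2.cvtColor(p,cv2.COLOR_RGB2HSV); m=((h[...,0]<8)|(h[...,0]>172))&(h[...,1]>150); 
vs,us=np.nonzero(m[:150]); print(us.min(),us.max(),vs.min())
E
```

```text
clock: 6.75
position: [0.6766, -0.094, 0.103]
ee_rot: [-0.109, 0.927, 0.042, 0.355]
ft_force: [-0.7, -0.4, -1.1]
grip_width: 0.317
grasp_force: 60.0
now [ 0.677 -0.094  0.103] t 6.75
shift [-0.007 -0.002  0.005] turn [-0.003 -0.006 -0.005]
rim in tool (320, 101) [ 0.069  0.    -0.009]
rim in tool (320, 105) [ 0.067  0.    -0.009]
red hsv box
200 429 0
```

View pics/w3.png

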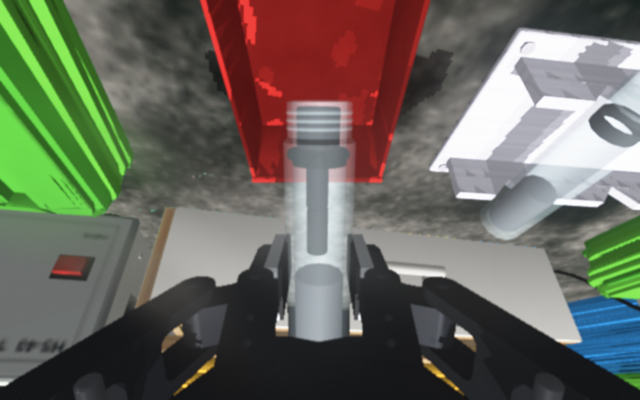

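The bin sits symmetrically about the tube (columns 200–429 at the top), with the mouth at (320,103) above the inside of the bin. First tap along tool x.

```bash
python3 -m pendant '[[0.4,0,0,0,0,0,-1],[1.13,0,0,0,0,0,-1],[0.5,0,0,0,0,0,-1],[0,0,0,0,0,0,-1],[0,0,0,0,0,0,-1],[0,0,0,0,0,0,-1],[0,0,0,0,0,0,-1],[0,0,0,0,0,0,-1],[0,0,0,0,0,0,-1],[0,0,0,0,0,0,-1]]'
cat > look.py <<'E'
from h import *
import sys
p,d=manip.camera('wrist'); save(p,sys.argv[1]+'.png'); a0=cv2.imread('pics/w3.png'); a=cv2.imread('pics/'+sys.argv[1]+'.png')
cv2.imwrite('pics/'+sys.argv[1]+'c.png',cv2.resize(np.hstack([a0[60:300,240:400],a[60:300,240:400]]),(800,600)))
g=cv2.absdiff(a0,a).sum(2); print('diff rows',[(r,int(g[r:r+15,295:345].mean())) for r in range(90,280,15)],'bin',int(g[:95,230:410].mean()))
for t in ['core_fat','core_a']:
    for q in manip.find_in(t,'wrist')[:3]: print(t,round(q['p'],2),np.round(q['box']))
E
python3 look.py w4
```

```text
clock: 8.05
position: [0.6764, -0.0943, 0.1026]
ee_rot: [-0.109, 0.927, 0.042, 0.355]
ft_force: [0.2, 0.6, -1.6]
grip_width: 0.311
grasp_force: 59.3
diff rows [(90, 95), (105, 216), (120, 140), (135, 239), (150, 59), (165, 81), (180, 119), (195, 120), (210, 117), (225, 111), (240, 103), (255, 63), (270, 76)] bin 13
core_fat 0.37 [201.   0. 431. 183.]
core_a 0.76 [308.  32. 329.  74.]
core_a 0.7 [300.   0. 325.  33.]
```

View pics/w4.png

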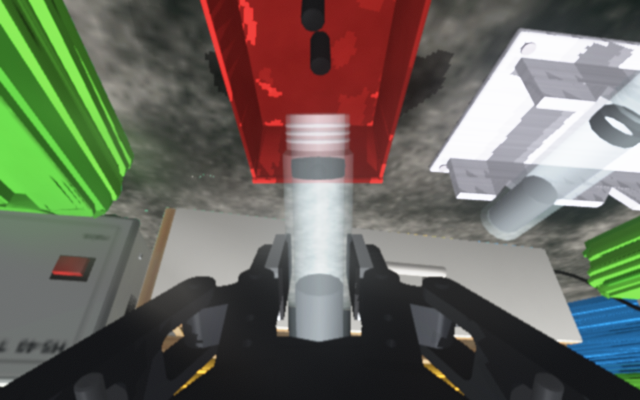

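The wrist view shows both thin cores on the bin floor at (313,12) and (320,52). The neck is clear, with only the collar ring at (318,167), and the tube slipped back about 7 mm in the grip (mouth now at row 115). Now I look for the fat core from the other cameras.

Run:
```python
from h import *
for cam in ['scene','top']:
    p,d=manip.camera(cam); save(p,cam+'5.png')
    for t in ['core_fat','core_a']:
        for q in manip.tip_of(t,cam)[:3]:
            print(cam,t,round(q['p'],2),np.round(q['pixel']),(R.from_euler('z',-13.5,degrees=True).apply(world(cam,q['pixel'],z=.009)-[.638,-.103,0])*1000).round())
a=cv2.imread('pics/scene5.png')[165:235,335:405]; cv2.imwrite('pics/s5c.png',cv2.resize(a,(560,560),interpolation=cv2.INTER_CUBIC))
```

```text
scene core_fat 0.37 [366. 212.] [-24.  -6.   9.]
scene core_a 0.5 [370. 203.] [ 9. -6.  9.]
scene core_a 0.39 [363. 210.] [-19.   2.   9.]
top core_fat 0.22 [347. 161.] [ 5. -4.  9.]
```

View pics/s5c.png

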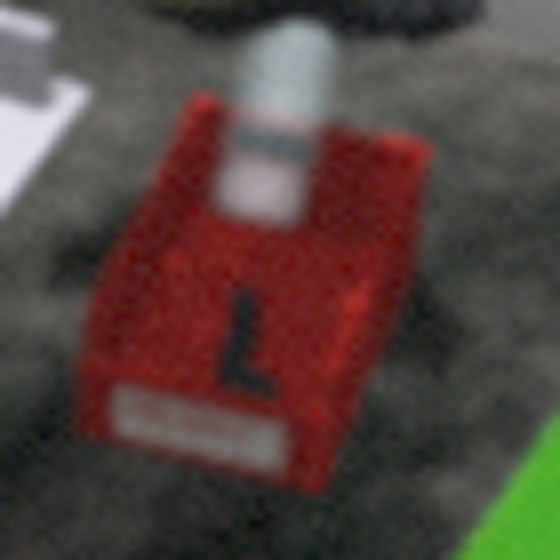

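The scene crop shows all three cores on the bin floor. The two thin ones lie in line and the fat one crosswise near the low wall at (245,385), partly hidden by it; I'll confirm once the tube is out of the way. Moving over the berth.

Run:
```python
from h import *
Rt=tool(186,0); o=manip.get_obs(); R0=R.from_quat(o['ee_rot'])
print('up 80mm',R0.inv().apply([0,0,.08])/.05)
togo(np.array([.643,.124,.15])-.002*Rt.apply([1,0,0]),Rt)
```

```text
up 80mm [-1.069  0.001 -1.19 ]
now [ 0.676 -0.094  0.103] t 8.5
shift [-0.93   4.395 -0.433] turn [0.344 5.235 0.886]
```

```bash
python3 -m pendant '[[-0.5,0,-0.6,0,0,0,-1],[-1.07,0,-1.19,0,0,0,-1],[-1.07,0.6,-1.1,0.06,0.9,0.15,-1],[-1.05,1.2,-1.0,0.12,1.8,0.3,-1],[-1.05,1.9,-0.9,0.18,2.7,0.45,-1],[-1.0,2.6,-0.8,0.24,3.6,0.6,-1],[-1.0,3.3,-0.7,0.3,4.5,0.75,-1],[-0.95,3.9,-0.55,0.344,5.235,0.886,-1],[-0.93,4.395,-0.43,0.344,5.235,0.886,-1],[-0.93,4.395,-0.43,0.344,5.235,0.886,-1]]'
python3 - <<'E'
from h import *
Rt=tool(186,0); x=Rt.apply([1,0,0])
togo(np.array([.643,.124,.15])-.002*x,Rt)
p,d=manip.camera('top'); save(p,'top6.png')
for t in ['core_fat','core_a']:
    for q in manip.tip_of(t,'top')[:3]: print(t,round(q['p'],2),np.round(q['pixel']))
cal=manip.get_calibration('wrist'); p,d=manip.camera('wrist'); save(p,'w6.png')
for q in manip.tip_of('berth','wrist')[:2]: print('berth',q['p'],q['pixel'],world('wrist',q['pixel'],z=.043,cal=cal))
a=cv2.imread('pics/top6.png')[130:195,315:380]; b=cv2.imread('pics/w6.png')
cv2.imwrite('pics/v6.png',np.hstack([cv2.resize(a,(300,300),interpolation=cv2.INTER_CUBIC),cv2.resize(b,(480,300))]))
E
```

```text
clock: 9.75
position: [0.6443, 0.1274, 0.149]
ee_rot: [-0.054, 0.999, 0.001, -0.001]
ft_force: [0.6, 0.1, -1.1]
grip_width: 0.311
grasp_force: 59.4
now [0.644 0.127 0.149] t 9.75
shift [-0.006 -0.065 -0.019] turn [ 0.012 -0.008  0.03 ]
core_fat 0.42 [356. 178.]
core_fat 0.39 [346. 161.]
```

View pics/v6.png

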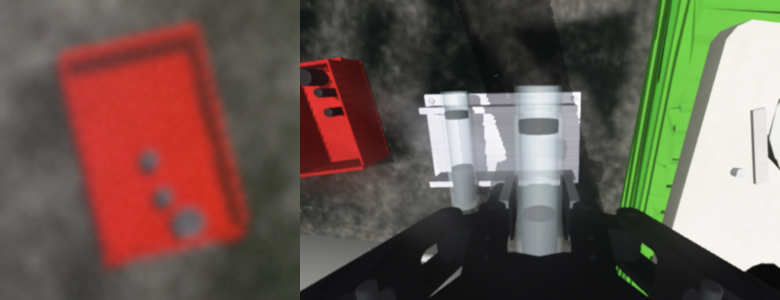

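The bin crop shows all three cores on the floor: thin at (148,160) and (163,198), fat at (188,222). The wrist view has the tube over the free berth, empty. I refine the notch positions from the saved depth before lowering.

Run:
```python
from h import *
for cam in ['top','scene']:
    d=np.load(cam+'_d.npy'); c=manip.get_calibration(cam)
    vs,us=np.nonzero(d>0); w=np.c_[(us-c['cx'])/c['fx'],-(vs-c['cy'])/c['fy'],-np.ones(len(us))]*d[vs,us][:,None]
    P=R.from_quat(c['orientation']).apply(w)+c['xyz']
    L=R.from_euler('z',-6,degrees=True).apply(P-[.643,.124,0])*1000
    for s in (-40,40):
        S=L[(abs(L[:,0]-s)<7)&(abs(L[:,1])<32)&(L[:,2]>15)&(L[:,2]<45)]
        print(cam,s,[(b,int((q:=S[(S[:,1]>=b)&(S[:,1]<b+4)])[:,2].max()) if ((S[:,1]>=b)&(S[:,1]<b+4)).any() else 0) for b in range(-32,32,4)])
    T=L[(abs(L[:,0])<55)&(abs(L[:,1]+80)<20)&(L[:,2]>50)]; print('done tube top y',T[:,1].mean(),'x range',np.percentile(L[(abs(L[:,1]+80)<12)&(L[:,2]>48)][:,0],[1,99]))
togo([.643,.124,.047],tool(186,0))
```

```text
top -40 [(-32, 39), (-28, 39), (-24, 37), (-20, 38), (-16, 35), (-12, 33), (-8, 28), (-4, 25), (0, 25), (4, 31), (8, 36), (12, 36), (16, 38), (20, 37), (24, 40), (28, 38)]
top 40 [(-32, 37), (-28, 36), (-24, 37), (-20, 37), (-16, 38), (-12, 33), (-8, 29), (-4, 25), (0, 27), (4, 31), (8, 36), (12, 37), (16, 38), (20, 39), (24, 37), (28, 39)]
done tube top y -80.74444927779332 x range [-55.018 215.279]
scene -40 [(-32, 37), (-28, 40), (-24, 38), (-20, 37), (-16, 37), (-12, 29), (-8, 29), (-4, 23), (0, 30), (4, 34), (8, 35), (12, 40), (16, 36), (20, 37), (24, 37), (28, 37)]
scene 40 [(-32, 36), (-28, 36), (-24, 38), (-20, 38), (-16, 36), (-12, 32), (-8, 30), (-4, 23), (0, 31), (4, 32), (8, 34), (12, 39), (16, 38), (20, 37), (24, 39), (28, 38)]
done tube top y -85.0178703554197 x range [-743.332  836.57 ]
now [0.645 0.123 0.15 ] t 10.0
shift [0.048 0.036 2.066] turn [-0.005  0.005 -0.014]
```

Notch centre at y ≈ -1.5 mm in the berth frame, so the tube is lined up. Lowering.

```bash
python3 -m pendant '[[0.05,0,0.6,0,0,0,-1],[0.05,0,1.2,0,0,0,-1],[0.05,0,1.6,0,0,0,-1],[0.05,0,1.8,0,0,0,-1],[0.05,0,1.9,0,0,0,-1],[0.05,0,1.95,0,0,0,-1],[0.05,0,1.99,0,0,0,-1],[0.05,0,2.02,0,0,0,-1],[0.05,0,2.04,0,0,0,-1],[0.05,0,2.04,0,0,0,-1]]'
```

```text
clock: 11.25
position: [0.6432, 0.1237, 0.0488]
ee_rot: [-0.052, 0.999, -0.0, 0.001]
ft_force: [-0.3, -1.1, 4.8]
grip_width: 0.315
grasp_force: 60.2
```

```bash
python3 -m pendant '[[0,0,0.02,0,0,0,-0.3],[0,0,0.02,0,0,0,-0.2],[0,0,0.02,0,0,0,0],[0,0,0.02,0,0,0,0.2],[0,0,0.02,0,0,0,0.3],[0,0,0.02,0,0,0,0.3],[0,0,-0.4,0,0,0,0.3],[0,0,-1.2,0,0,0,0.3],[0,0,-2.2,0,0,0,0.3],[0,0,-3,0,0,0,0.3]]'
python3 - <<'E'
from h import *
p,d=manip.camera('scene'); save(p,'s8.png')
for q in manip.tip_of('tube_mid','scene')[:3]: print(q['p'],q['pixel'],world('scene',q['pixel'],z=.043))
a=cv2.imread('pics/s8.png')[140:240,240:400]; cv2.imwrite('pics/s8c.png',cv2.resize(a,(800,500),interpolation=cv2.INTER_CUBIC))
E
```

```text
clock: 12.5
position: [0.643, 0.1242, 0.202]
ee_rot: [-0.052, 0.999, 0.0, 0.001]
ft_force: [0.0, -0.8, -0.7]
grip_width: 0.648
grasp_force: 0.0
0.74 [289.1, 166.3] [0.628 0.121 0.043]
```

View pics/s8c.png

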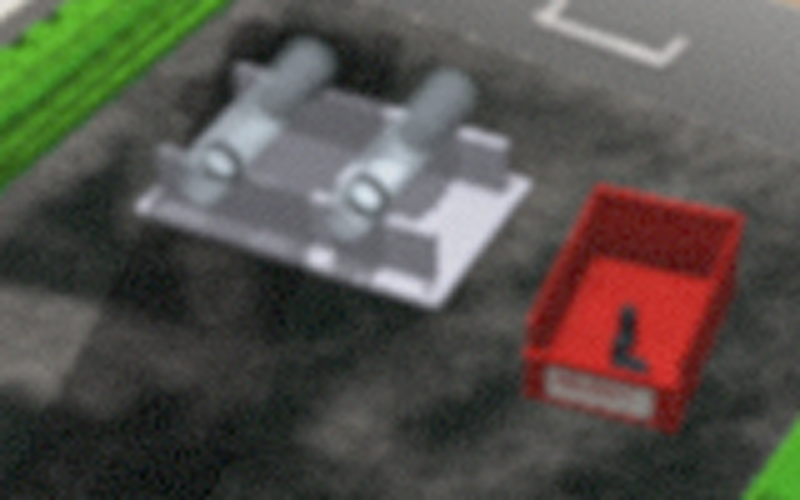

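Both tubes lie parallel in the rest, the new one from (205,180) to (315,55), and the cores are in the bin at (630,340). The gripper is clear, so I hand in.

```bash
python3 -c "
from workcell import manip
print(manip.hand_in())"
```

```text
the job is handed in; nothing more can be done
None
```

One tap dropped all three cores into the bin, the empty tube lies in the free berth beside the other one, and I handed the job in at about 13 s on the robot's clock without moving anything else that I could see.

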